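# Fit a change cog on the bench drive and switch it to run

### The job

Slide the larger of the two loose cogs, square boss outward, onto the splined hub on the sloping face of the bench drive, turning it so that its one wide slot meets the hub's wide master spline, until it is fully home against the shoulder, and let go of it. Then press the standing round run key fully down so that the latched square key beside it pops up. Leave the smaller cog, the tin and the sanding block where they are.

Things in the scene. Friction and masses are not known exactly. Their poses are not given: they have to be found in the camera images.
- large_cog: Larger loose steel cog, flat on the bench, boss up: toothed disc 80 mm across, 10 mm thick, with a square boss 42 mm across flats, 20 mm high (30 mm in all), about 0.25 kg. Origin: centre of the disc's underside; z up along the bore, out of the boss; the boss's flats face +x, -x, +y, -y; the wide slot is on +x. It lies in one of two places, the small cog in the other.
- large_cog_slot (a point): Middle of the large cog's wide slot, at the disc's underside, 15 mm along the cog's +x; axes as the cog's. The bore through the disc is round, 25 mm across, with six slots 60 degrees apart reaching out to 35 mm across: this one is 14 mm wide, the five others 8 mm. Inside the boss the hole is plain and 35 mm wide.
- small_cog: The smaller steel cog, not to be used: disc 62 mm across, otherwise the same shape, boss and bore as the large one. Origin at the centre of its underside, z up.
- hub_seat (a point): Centre of the hub's shoulder (42 mm across), where a seated cog's underside centre lies, about 107 mm above the bench and 8 mm out from the drive's face. z points out along the hub's axis, leaning 30 degrees from vertical towards the drive's front; x points to the master spline and turns with the hub. Along z the core is 23 mm across up to 38 mm, then tapers to a 13 mm nose at 48 mm.
- master_spline (a point): Outer end of the wide master spline, 15 mm along x and 30 mm along z from hub_seat; axes as hub_seat. Six splines 60 degrees apart stand out to 30 mm across, from the shoulder to 30 mm along z (last 3 mm narrower as lead-in); this one is 11 mm wide, the others 5 mm. A cog fits only with its +x along this x (1.5 mm play each side).
- hub (a joint): Turn of the hub about its axis in rad, 0 with the master spline at the upper, rear side of the hub; stiff, it takes 0.4 N m to turn, so it stays as it is found.
- run_key_top (a point): Centre of the top of the round white run key, 26 mm across, standing 13 mm proud of the black key box, 70 mm above the bench, on the -y side of the drive; the front one of the two keys. z up, x to the drive's rear; pressed straight down.
- run_key (a joint): Travel of the run key in m: 0 standing, 0.008 fully down. About 2 N moves it; no spring: it stays where it is left.
- set_key_top (a point): Centre of the top of the square white set key, 24 x 28 mm, 48 mm behind the run key; latched low at the start. The keys are interlocked: it rises by as much as the run key goes down.
- set_key (a joint): Set key in m: 0 latched down (start), -0.008 fully up.
- drive: Bench drive, fixed: base plate 200 (x) x 260 (y) x 12 mm; grey head, its 112 x 130 mm face sloping 30 degrees to the front (-x), face centre 45 mm to +y of the origin and 100 mm high; black key box 110 x 60 mm, top 57 mm high, 90 mm to -y. Origin: centre of the base's underside, x to the rear, z up.
- pin_tin: Round brass tin, 65 mm across and 28 mm high, bystander. Origin at the centre of its underside.
- sanding_block: Cork sanding block, 46 x 90 x 27 mm, bystander. Origin at the centre of its underside.
Not all that is in view belongs to the job. Leave any black or blue look-alike of the large_cog alone.

How it is judged:
By the outcome, as a careful person would: the job done as asked, in the order asked, and still so for the second after the job is handed in, with the robot touching nothing.
It also fails if it takes over 67 s, if anything falls off the work surface, if the arm or the gripper's body presses on something with over 40 N, if the wrist force passes 120 N, or if a joint passes its speed limit or range.

### The arm

A 6-joint arm with a two-finger parallel gripper is mounted at the origin on a cart in front of the work surface, level with it; the furniture and walls round the work are solid. World frame = base frame: x ahead of the robot, y to its left, z up, the work surface at z = 0. Lengths are in m, angles in rad, forces in N, time in s.
With the tool pointing down it reaches from about 0.35 to 0.775 m from the base axis. Payload 7.3 kg.
Tool frame: the origin (TCP) lies at the very end of the fingers, on their centre line; the grasp point (between the pads) lies 19 mm behind it; z points along the fingers, y is the line along which they close (so a half turn about z gives the same grasp; the last joint's range is limited). The gripper opens to 92 mm and grips with 3 to 60 N. Pads are 19 mm wide; open, the fingers measure 130 mm over their backs; the gripper's body (75 mm by 190 mm) begins 47 mm behind the grasp point.
Start: joints at [-1.443, 0.342, 1.524, -0, 1.275, -0.146], TCP at [0.142, -0.505, 0.188] pointing down, gripper open.
Joint ranges: [-2.53, 2.53], [-0.77, 2.02], [0.04, 2.7], [-1, 4.14], [0.28, 2.66], [-3.11, 3.11]. Speed limits (rad/s): [2.57, 2.57, 3.14, 3.14, 3.14, 3.14].

### API

Orientations are given as [roll, pitch, yaw] about the fixed x, y, z axes, in that order (R = Rz(yaw) Ry(pitch) Rx(roll)).
In Python, from cell import robot, read_camera, get_calibration gives the robot as it stands. The module is installed in compiled form; this text tells all that it offers.
- The arm moves only by the tool send_rows, never from a script. Its argument "plan" is a list of rows, each a list of 2 entries, a list of its own where there are three numbers: the shift along the tool's x, y, z as a fraction of full scale, then the turn, a rotation vector about the tool's x, y, z as a fraction of full scale. A call has exactly 10 rows; each row shifts and turns the commanded pose from where the row before left it, along the tool's axes as they then stand; what a row does not reach is not made up. Full scale, the value 1, is 0.025 m for a shift and 90 degrees for a turn. A row lasts 1/8 s, in which the tool goes at most 62.5 mm and 10.7 degrees, less where a joint would pass 70% of its speed; a pose out of reach is approached as far as the arm can. A call with a number of a shift or a turn outside -1 to 1 is refused whole. A call with a gripper value outside its range is refused whole. "gripper" is the opening, from -1 (shut) to 1 (fully open), so that 0 is half open, set as the call begins (left out, the last holds). The fingers move at their own pace and stop on an object; "force" is the grip in N (left out, the last holds). Time passes only in rows, so rows that do not move let the fingers close, or fill a call up. It gives the time, the measured TCP pose, the force, the opening and the grip force at its end, in the units of the state.
- robot.observe(): the state, without advancing time (a new reading comes with each control period).
- read_camera(name): name is "scene" or "top" or "wrist"; returns (picture, depth): 480x640x3 uint8, blue, green, red; 480x640 float32, m along the optical axis (not along the pixel's ray), 0 where there is no reading.
- get_calibration(name): a dict with "intrinsics" (3x3 intrinsics, pixels), "rvec" (rotation vector, rad) and "tvec" (3), from world to camera coordinates, as OpenCV has them. Camera axes: x right, y down, z forward; pixel columns grow to the right and rows downward; lengths in m; the calibration is good to about 2 mm. A picture is of the moment at which its call begins: read the wrist's pose just before it. get_calibration takes no time and is no camera call; for the wrist camera it gives the pose at the moment of the call.
- robot.hand_in(): hands the job in; it is judged then, once.
The state is a dict: "time": time; "qpos": joint angles; "qvel": joint speeds; "joint_efforts": joint torques, N m; "tool_pos": TCP position; "tool_rot": TCP orientation; "contact_force": force on the tool from outside, world axes, zero at the start; "torque": the same for the moment, N m; "opening": finger opening in m; "grip_force": force on a finger pad.
Only numpy, scipy, OpenCV 4.12 (cv2) and the standard library are available. Lean on these libraries where they do the work, as an engineer would, in place of code of your own. Each camera call takes 0.05 s, during which the arm holds its last target. There are 200 camera calls.

## Working session

There is one attempt and no reset: what is moved stays moved. The work goes in short steps, Python scripts to look and compute and a tool call to move; the robot and the scene stay as the last step left them, time stands still between calls to the robot, and variables do not carry over. Pictures are saved under pics/ and viewed, at most 10 in all, crops included, and the job is handed in when it is done.

Besides the shell and the picture viewer there is one more tool, called after "Call:" in YAML: its name, and indented under it one key for each argument. send_rows: Moves the arm, as the interface text tells. Shift numbers are shares of 0.025 m and turn numbers shares of 90 degrees, none past 1 either way. Its arguments: {"type":"object","properties":{"plan":{"type":"array"},"gripper":{"type":"number"},"force":{"type":"number"}},"required":["plan"]}

```bash
mkdir -p pics; cat > h.py <<'E'
import numpy as np, cv2
from cell import robot, read_camera, get_calibration
from scipy.spatial.transform import Rotation as R
def cam(n):
    c=get_calibration(n); p,d=read_camera(n)
    K=np.array(c["intrinsics"],float); Rm=cv2.Rodrigues(np.array(c["rvec"],float))[0]; t=np.array(c["tvec"],float).ravel()
    return p,d,K,Rm,t
def cloud(d,K,Rm,t):
    v,u=np.mgrid[:d.shape[0],:d.shape[1]]
    P=np.stack([(u-K[0,2])/K[0,0]*d,(v-K[1,2])/K[1,1]*d,d],-1)
    return (P-t)@Rm
def ray(u,v,K,Rm,t,z):
    o=-Rm.T@t; r=Rm.T@np.array([(u-K[0,2])/K[0,0],(v-K[1,2])/K[1,1],1]); return o+r*(z-o[2])/r[2]
E
python3 - <<'E'
from h import *
for n in("scene","top"):
    p,d,K,Rm,t=cam(n); cv2.imwrite(f"pics/{n}0.png",p); np.savez(f"{n}0.npz",p=p,d=d,K=K,R=Rm,t=t)
    print(n,-Rm.T@t,K[0,0])
s=robot.observe();print(s)
E
```

```text
scene [-0.11767527  0.71357669  0.76880547] 622.7468342544427
top [ 0.42058627 -0.0852369   1.01242066] 484.92822521878975
{'time': 0.1, 'qpos': array([-1.44296414e+00,  3.42637843e-01,  1.52486718e+00, -3.38370643e-05,
        1.27540420e+00, -1.46004011e-01]), 'qvel': array([ 0.00060179, -0.00166282, -0.00260694,  0.0015686 ,  0.00138856,
       -0.0003662 ]), 'joint_efforts': array([ 2.01763192e-03, -4.32003057e+01, -2.44694871e+01,  7.19369994e-02,
        5.26248186e-02, -5.41845395e-05]), 'tool_pos': array([ 0.14193171, -0.50504393,  0.18734134]), 'tool_rot': array([-3.14028538e+00, -1.59528017e-04,  2.73845963e-01]), 'contact_force': array([-0.49497428,  0.68835086, -0.69324262]), 'torque': array([ 0.04209949, -0.02269654,  0.00203638]), 'grip_force': 0.0, 'opening': 0.0916347929394809}
```

View pics/scene0.png

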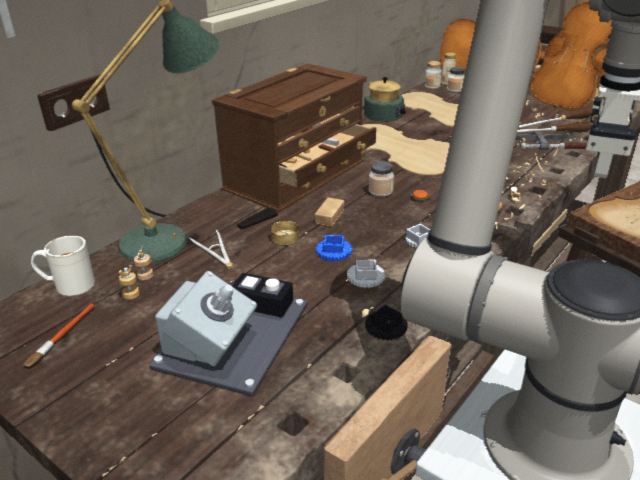

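View pics/top0.png

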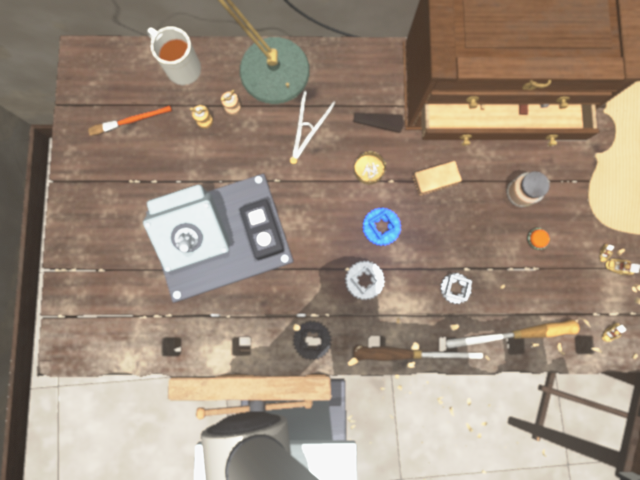

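The scene view shows the drive at (230,320), with the keys at (265,288). In the top view the large steel cog is at (365,281), the small one at (457,288), the hub at (186,238), the run key at (264,240) and the set key at (257,215). Next I'll measure from depth and zoom in.

```bash
python3 - <<'E'
from h import *
T=np.load("top0.npz");S=np.load("scene0.npz")
for n,D in(("top",T),("scene",S)):
    P=cloud(D["d"],D["K"],D["R"],D["t"]); np.save(n+"P.npy",P)
    for nm,(u,v) in dict(top=dict(large=(365,272),large2=(365,292),small=(457,280),hub=(186,238),run=(264,240),set=(257,216)),scene=dict(hub=(222,290),run=(272,284),set=(250,280)))[n].items():
        print(n,nm,P[v,u].round(4))
# face plane
P=np.load("topP.npy")
for nm,(u0,u1,v0,v1) in dict(large=(335,395,250,312),).items():
    Q=P[v0:v1,u0:u1]; 
    for lo,hi in((.006,.014),(.024,.034)):
        m=(Q[...,2]>lo)&(Q[...,2]<hi); print(nm,lo,m.sum(),Q[m].min(0).round(3),Q[m].max(0).round(3))
c=lambda p,u0,u1,v0,v1,f:cv2.resize(p[v0:v1,u0:u1],None,fx=f,fy=f,interpolation=cv2.INTER_CUBIC)
a=c(T["p"],330,400,250,310,5);b=c(T["p"],140,290,180,280,5)[:300]
x=c(S["p"],340,420,235,295,5);y=c(S["p"],150,310,260,340,5)
a=c(T["p"],330,410,250,310,5);b=c(T["p"],150,230,205,265,5);y=c(S["p"],180,260,270,330,5)
cv2.imwrite("pics/crops.png",np.vstack([np.hstack([a,b]),np.hstack([x,y])]))
E
```

```text
top large [ 0.4906 -0.1851  0.0025]
top large2 [ 0.4483 -0.1813  0.0344]
top small [ 0.4737 -0.3787 -0.0035]
top hub [0.544  0.1528 0.1365]
top run [0.5491 0.0186 0.0701]
top set [0.5984 0.034  0.0622]
scene hub [0.5324 0.1632 0.1434]
scene run [0.5474 0.0273 0.0691]
scene set [0.5986 0.0346 0.0603]
large 0.006 729 [ 0.431 -0.224  0.006] [ 0.53  -0.127  0.014]
large 0.024 145 [ 0.446 -0.213  0.024] [ 0.503 -0.156  0.034]
```

View pics/crops.png

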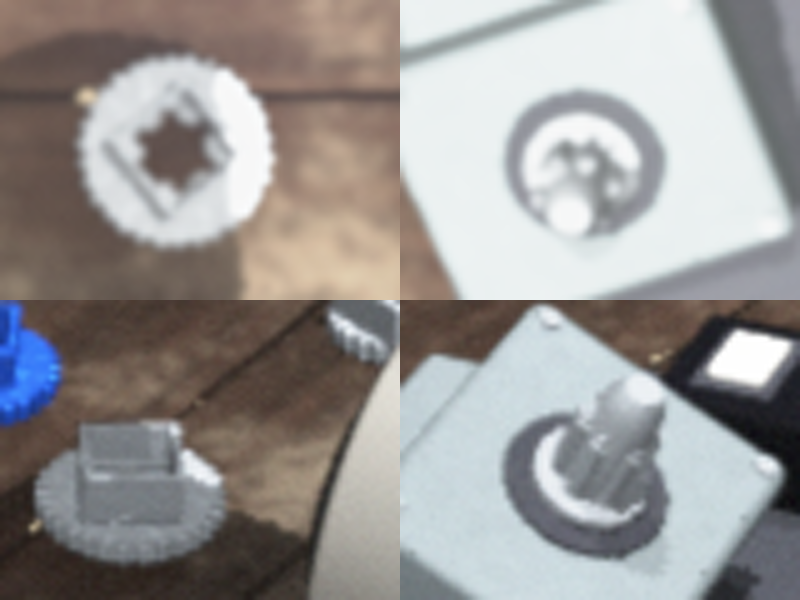

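The large cog's boss reads as a diamond in the top view, and its wide slot isn't clear from here. The hub stands proud on the sloping face. I need close looks with the wrist camera, so I'll work out where it sits on the tool and where to go.

```bash
python3 - <<'E'
from h import *
s=robot.observe(); c=get_calibration("wrist")
Rm=cv2.Rodrigues(np.array(c["rvec"],float))[0]; t=np.array(c["tvec"]).ravel()
Rt=R.from_euler("xyz",s["tool_rot"]).as_matrix()
print("K",c["intrinsics"]); print("cam in tool",Rt.T@(-Rm.T@t-s["tool_pos"]),"\naxes\n",(Rt.T@Rm.T).round(3)); print(Rt.round(3))
# cog centre from disc outline and plane z=.01
T=np.load("top0.npz");p=T["p"];K,Rr,t=T["K"],T["R"],T["t"]
h=cv2.cvtColor(p,cv2.COLOR_BGR2HSV); m=((h[...,1]<45)&(h[...,2]>110)).astype(np.uint8); 
for (u0,u1,v0,v1) in((335,395,250,312),(490-55,490,265,312)):
    q=np.zeros_like(m);q[v0:v1,u0:u1]=m[v0:v1,u0:u1]
    cs=max(cv2.findContours(q,cv2.RETR_EXTERNAL,cv2.CHAIN_APPROX_NONE)[0],key=cv2.contourArea)
    (u,v),r=cv2.minEnclosingCircle(cs);print(u,v,r,ray(u,v,K,Rr,t,.01).round(4), (ray(u+r,v,K,Rr,t,.01)-ray(u,v,K,Rr,t,.01))[1])
    z=(P:=np.load("topP.npy"))[v0:v1,u0:u1,2]
q=((h[...,1]<40)&(h[...,2]>200)).astype(np.uint8)
for a,b,z in((264,240,.07),(257,216,.062)):
    w=np.zeros_like(q);w[b-11:b+11,a-11:a+11]=q[b-11:b+11,a-11:a+11];M=cv2.moments(w,True);print("key",M["m00"],ray(M["m10"]/M["m00"],M["m01"]/M["m00"],K,Rr,t,z).round(4))
E
```

```text
K [[368.12667425   0.         327.85541281]
 [  0.         368.12667425 243.55279556]
 [  0.           0.           1.        ]]
cam in tool [ 0.08373034  0.00030035 -0.19762718] 
axes
 [[-0.001 -0.951 -0.309]
 [ 1.    -0.001 -0.   ]
 [-0.    -0.309  0.951]]
[[ 0.963  0.27  -0.   ]
 [ 0.27  -0.963  0.001]
 [ 0.    -0.001 -1.   ]]
364.9347839355469 279.7608642578125 20.863441467285156 [ 0.4741 -0.1839  0.01  ] -0.043166190914873226
456.5373229980469 287.2313537597656 17.07015609741211 [ 0.4581 -0.3732  0.01  ] -0.035427034929976176
key 172.0 [0.552  0.0202 0.07  ]
key 215.0 [0.5975 0.0351 0.062 ]
```

Call:
send_rows:
  plan:
    - [[0.8,-0.44,0.11],[0,0,0]]
    - [[0.8,-0.44,0.11],[0,0,0]]
    - [[0.8,-0.44,0.11],[0,0,0]]
    - [[0.8,-0.44,0.11],[0,0,0]]
    - [[0.8,-0.44,0.11],[0,0,0]]
    - [[0.8,-0.44,0.11],[0,0,0]]
    - [[0.8,-0.44,0.11],[0,0,0]]
    - [[0.8,-0.44,0.11],[0,0,0]]
    - [[0.8,-0.44,0.11],[0,0,0]]
    - [[0.8,-0.44,0.11],[0,0,0]]

```text
time: 1.35
tool_pos: [0.3055, -0.3435, 0.1601]
tool_rot: [-3.141, -0.0, 0.274]
contact_force: [-0.4, 0.6, -0.3]
opening: 0.0919
grip_force: 0.0
```

Call:
send_rows:
  plan:
    - [[0.8,-0.44,0.17],[0,0,0]]
    - [[0.8,-0.44,0.17],[0,0,0]]
    - [[0.8,-0.44,0.17],[0,0,0]]
    - [[0.8,-0.44,0.17],[0,0,0]]
    - [[0.8,-0.44,0.17],[0,0,0]]
    - [[0.8,-0.44,0.17],[0,0,0]]
    - [[0.8,-0.44,0.17],[0,0,0]]
    - [[0.8,-0.44,0.17],[0,0,0]]
    - [[0.8,-0.44,0.17],[0,0,0]]
    - [[0,0,0],[0,0,0]]

```text
time: 2.6
tool_pos: [0.4515, -0.1993, 0.1216]
tool_rot: [-3.14, 0.001, 0.277]
contact_force: [-0.4, 0.4, -1.1]
opening: 0.0917
grip_force: 0.0
```

```bash
python3 - <<'E'
from h import *
s=robot.observe();print(s["tool_pos"],s["tool_rot"],s["time"])
p,d,K,Rm,t=cam("wrist");np.savez("w1.npz",p=p,d=d,K=K,R=Rm,t=t)
q=Rm@np.array([.474,-.184,.03])+t;u=int(q[0]/q[2]*K[0,0]+K[0,2]);v=int(q[1]/q[2]*K[1,1]+K[1,2]);print(u,v)
u0=max(0,min(u-80,480));v0=max(0,min(v-60,360));print(u0,v0)
cv2.imwrite("pics/w1.png",cv2.resize(p[v0:v0+120,u0:u0+160],None,fx=5,fy=5,interpolation=cv2.INTER_CUBIC))
E
```

```text
[ 0.45146472 -0.19934484  0.12164196] [-3.14041864e+00  7.18748935e-04  2.76564166e-01] 2.6
316 200
236 140
```

View pics/w1.png

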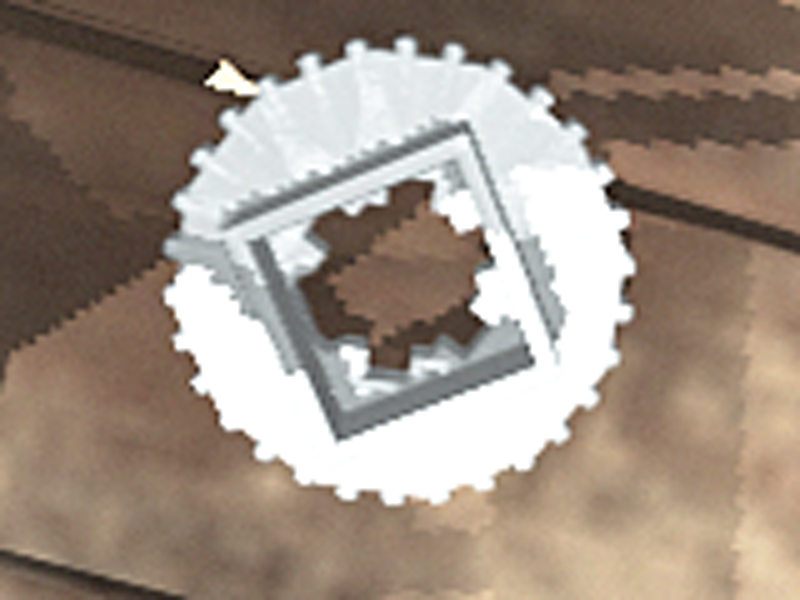

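The large cog fills the view, with its bore centre near (400,280) in the crop. Boss edges run at about -22°, so +x points either right-up or left-down. A polar profile of the bore should settle which.

```bash
python3 - <<'E'
from h import *
W=np.load("w1.npz");p,K,Rr,t=W["p"],W["K"],W["R"],W["t"]
c=p[140:260,236:396]; hsv=cv2.cvtColor(c,cv2.COLOR_BGR2HSV)
m=(hsv[...,1]<60).astype(np.uint8)
n,l,st,ce=cv2.connectedComponentsWithStats(m); i=1+np.argmax(st[1:,4]); m=(l==i).astype(np.uint8)
cs,_=cv2.findContours(m,cv2.RETR_EXTERNAL,cv2.CHAIN_APPROX_NONE); o=max(cs,key=cv2.contourArea)
toW=lambda pts,z:np.array([ray(a+236,b+140,K,Rr,t,z) for a,b in pts])
O=toW(o[:,0],.005)[:,:2].astype(np.float32); ctr,r=cv2.minEnclosingCircle(O); print("disc",ctr,r)
hole=((m==0)).astype(np.uint8);n,l,st,ce=cv2.connectedComponentsWithStats(hole)
k=l[58,80];print(k,st[k],ce[k])
v,u=np.nonzero(l==k); Q=toW(np.c_[u,v],.010)[:,:2]
ctr=np.array(ctr)
dlt=Q-ctr;a=np.degrees(np.arctan2(dlt[:,1],dlt[:,0]));rr=np.hypot(*dlt.T)*1000
for b in range(-180,180,10):
    s=(a>=b-4)&(a<b+14); print(b,rr[s].max().round(1) if s.any() else 0, end=" | ")
E
```

```text
disc (0.4738505482673645, -0.1798987090587616) 0.04352639615535736
2 [ 60  36  38  38 893] [78.76819709 54.76371781]
-180 15.2 | -170 16.0 | -160 16.1 | -150 15.4 | -140 13.9 | -130 17.3 | -120 17.9 | -110 18.2 | -100 18.2 | -90 14.8 | -80 14.7 | -70 17.7 | -60 17.7 | -50 17.5 | -40 14.3 | -30 14.3 | -20 16.8 | -10 16.9 | 0 16.6 | 10 15.0 | 20 11.9 | 30 11.9 | 40 13.4 | 50 14.5 | 60 14.6 | 70 14.6 | 80 10.2 | 90 11.7 | 100 14.4 | 110 14.4 | 120 14.2 | 130 14.4 | 140 14.8 | 150 14.8 | 160 12.4 | 170 11.0 |
```

```bash
python3 - <<'E'
from h import *
W=np.load("w1.npz");K,Rr,t=W["K"],W["R"],W["t"]
C=np.array([ray(236+a/5,140+b/5,K,Rr,t,.03) for a,b in((252,243),(455,155),(533,355),(340,437))])
c=C.mean(0);print(c.round(4))
for i in range(4):
    e=C[(i+1)%4]-C[i];print(np.linalg.norm(e).round(4),np.degrees(np.arctan2(e[1],e[0])).round(1))
s=robot.observe();Rt=R.from_euler("xyz",s["tool_rot"]).as_matrix()
print("delta tool",(Rt.T@(c-[0,0,.019]-s["tool_pos"])/.025).round(2), "slot az approx", np.degrees(np.arctan2(*(-(C[1]+C[2]-C[0]-C[3]))[[1,0]])))
E
```

```text
[ 0.4741 -0.1825  0.03  ]
0.0348 -51.0
0.0341 -142.7
0.0341 129.4
0.0343 38.5
delta tool [ 1.08 -0.43  4.43] slot az approx 129.19808511456282
```

The boss is 35 mm inside as expected, centred at (0.474, -0.1825), with +x at azimuth of about 129°. Next is the hub: I'll triangulate the nose from both views before choosing a grasp.

```bash
python3 - <<'E'
from h import *
T=np.load("top0.npz");S=np.load("scene0.npz")
def pr(D): return D["K"]@np.c_[D["R"],D["t"]]
X=cv2.triangulatePoints(pr(T),pr(S),np.array([[184.4],[248.6]]),np.array([[228.4],[287.6]]));X=(X[:3]/X[3]).ravel();print("nose",X.round(4))
P=np.load("topP.npy")[215:262,155:215].reshape(-1,3)
# face plane by ransac-ish: expected normal
P=P[(P[:,2]>.05)]
best=None;rg=np.random.default_rng(0)
for _ in range(500):
    a=P[rg.choice(len(P),3,False)];n=np.cross(a[1]-a[0],a[2]-a[0]);n/=np.linalg.norm(n)+1e-12
    m=abs((P-a[0])@n)<.003
    if best is None or m.sum()>best.sum():best=m
q=P[best];n=np.linalg.svd(q-q.mean(0))[2][2];n*=np.sign(n[2]);print("n",n,best.sum(),np.degrees(np.arccos(n[2])),np.degrees(np.arctan2(-n[1],-n[0])))
y=np.radians(18.2);z=np.array([-.5*np.cos(y),-.5*np.sin(y),.866])
print("seat",(X-.048*z).round(4),"plane offset of nose",(X-q.mean(0))@n)
s=robot.observe();Rt=R.from_euler("xyz",s["tool_rot"]).as_matrix()
# look pose: camera on hub axis, distance .22 from nose, camera z=-hub z ; tool x = as near rear as possible
seat=X-.048*z
E
```

```text
nose [0.525  0.1537 0.1457]
n [-0.4770775  -0.15487388  0.86510759] 2015 30.10500682644778 17.98500793413611
seat [0.5478 0.1612 0.1041] plane offset of nose 0.052597144793175836
```

Call:
send_rows:
  plan:
    - [[0.3,-0.97,-0.3],[0,0,0]]
    - [[0.3,-0.97,-0.3],[0,0,0]]
    - [[0.3,-0.97,-0.3],[0,0,0]]
    - [[0.3,-0.97,-0.3],[0,0,0]]
    - [[0.3,-0.97,-0.3],[0,0,0]]
    - [[0.3,-0.97,-0.3],[0,0,0]]
    - [[0.3,-0.97,-0.3],[0,0,0]]
    - [[0.3,-0.97,-0.3],[0,0,0]]
    - [[0.3,-0.97,-0.3],[0,0,0]]
    - [[0.3,-0.97,-0.3],[0,0,0]]

```text
time: 3.9
tool_pos: [0.4574, 0.0525, 0.1975]
tool_rot: [3.141, 0.0, 0.273]
contact_force: [-0.2, 0.8, -0.7]
opening: 0.0916
grip_force: 0.0
```

Call:
send_rows:
  plan:
    - [[0,-0.97,0],[0,0,0]]
    - [[0,-0.97,0],[0,0,0]]
    - [[0,-0.97,0],[0,0,-0.026]]
    - [[0,0,0],[0,0.083,0]]
    - [[0,0,0],[0,0.083,0]]
    - [[0,0,0],[0,0.083,0]]
    - [[0,0,0],[0,0.084,0]]
    - [[0,0,0],[0,0,0]]
    - [[0,0,0],[0,0,0]]
    - [[0,0,0],[0,0,0]]

```text
time: 5.15
tool_pos: [0.4397, 0.1223, 0.198]
tool_rot: [3.141, -0.523, 0.315]
contact_force: [-0.5, 0.3, 0.2]
opening: 0.0919
grip_force: 0.0
```

```bash
python3 - <<'E'
from h import *
s=robot.observe();print(s["tool_pos"],s["tool_rot"],s["time"],s["qpos"])
p,d,K,Rm,t=cam("wrist");np.savez("w2.npz",p=p,d=d,K=K,R=Rm,t=t)
q=Rm@np.array([.5365,.1575,.125])+t;u=int(q[0]/q[2]*K[0,0]+K[0,2]);v=int(q[1]/q[2]*K[1,1]+K[1,2]);print(u,v)
u0=max(0,min(u-80,480));v0=max(0,min(v-60,360));print(u0,v0)
cv2.imwrite("pics/w2.png",cv2.resize(p[v0:v0+120,u0:u0+160],None,fx=5,fy=5,interpolation=cv2.INTER_CUBIC))
E
```

```text
[0.43968842 0.12231387 0.19798702] [ 3.14093386 -0.52334848  0.31521982] 5.15 [-0.03407082 -0.08950722  2.15124924  0.30446449  0.60466592  1.01225933]
323 163
243 103
```

View pics/w2.png

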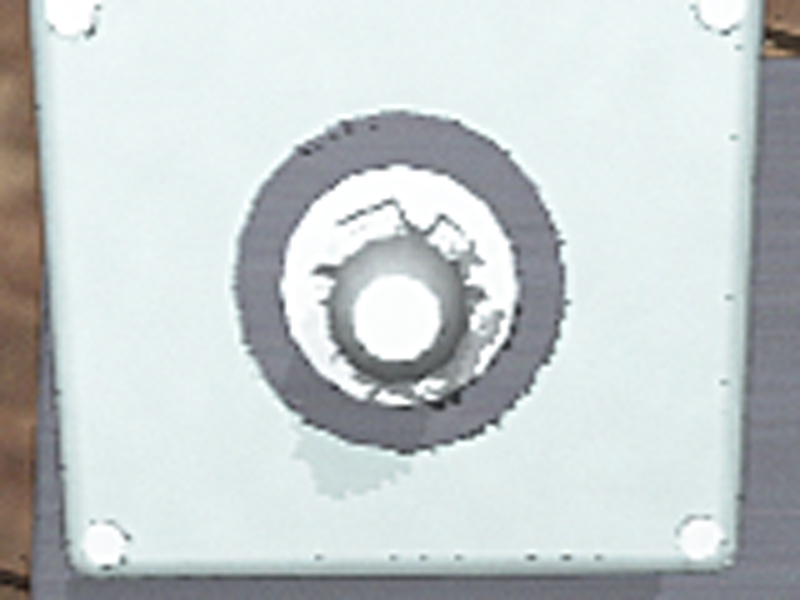

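The hub is seen almost end-on: shoulder centre (400,286), nose (397,317), and the wide master spline at the upper left with outer edge (340,222)–(397,203). I'll convert these to world positions.

```bash
cat >> h.py <<'E'
YAW=np.radians(18.1)
HZ=np.array([-.5*np.cos(YAW),-.5*np.sin(YAW),np.sqrt(.75)]); HX=np.array([np.cos(YAW)*np.sqrt(.75),np.sin(YAW)*np.sqrt(.75),.5]); HY=np.cross(HZ,HX)
def rayp(u,v,K,Rm,t,p0,n):
    o=-Rm.T@t; r=Rm.T@np.array([(u-K[0,2])/K[0,0],(v-K[1,2])/K[1,1],1]); return o+r*((p0-o)@n)/(r@n)
E
python3 - <<'E'
from h import *
W=np.load("w2.npz");K,Rr,t,d,p=W["K"],W["R"],W["t"],W["d"],W["p"]
P=cloud(d,K,Rr,t)
# face corners region -> plane
idx=[(20,120),(40,300),(20,300+200),(450,150),(450,650),(530,300),(520,500),(300,120),(300,650)]
q=np.array([np.median(P[103+b//5-2:103+b//5+3,243+a//5-2:243+a//5+3].reshape(-1,3),0) for b,a in [(v,u) for v,u in idx]])
n=np.linalg.svd(q-q.mean(0))[2][2];n*=np.sign(n[2]);print("n",n.round(3),HZ.round(3),abs((q-q.mean(0))@n).max())
face=q.mean(0)
w=lambda a,b,h:rayp(243+a/5,103+b/5,K,Rr,t,face+HZ*(.008+h),HZ)
seat=w(400,286,0);nose=w(397.5,317,.048);print("seat",seat.round(4),"from nose",(nose-.048*HZ).round(4), "r", np.linalg.norm(w(281,286,0)-w(519,286,0)),np.linalg.norm(w(354,317,.048)-w(441,317,.048)))
# face corner screws direction for yaw
for a,b in(((72,10),(720,8)),((105,545),(700,540))):
    e=w(*b,-.008)-w(*a,-.008);print("screw az",np.degrees(np.arctan2(e[1],e[0]))+90,np.linalg.norm(e))
ax=(seat+nose-.048*HZ)/2
A,B=w(340,222,.03),w(397,203,.03);print("w",np.linalg.norm(A-B))
for v in((A+B)/2-ax,w(455,238,.03)-ax): print(np.degrees(np.arctan2(v@HY,v@HX)),np.hypot(v@HX,v@HY))
e=B-A;print("edge normal",np.degrees(np.arctan2(e@HY,e@HX))+90)
# polar unwrap debugging image w/ contrast
g=cv2.cvtColor(p[125:190,290:360],cv2.COLOR_BGR2GRAY);g=np.clip((g.astype(float)-190)*4,0,255).astype(np.uint8)
cv2.imwrite("pics/w2c.png",cv2.resize(g,None,fx=8,fy=8,interpolation=cv2.INTER_CUBIC))
E
```

```text
n [-0.476 -0.16   0.865] [-0.475 -0.155  0.866] 0.0002541128984264361
seat [0.547  0.1613 0.1079] from nose [0.5468 0.1611 0.1078] r 0.04213208883509964 0.013246706537853979
screw az 18.190353891880804 0.11235665951408008
screw az 18.454369842855087 0.1126185589010467
w 0.009556748115968008
18.125408652698077 0.015068547703501276
-41.29043516138368 0.013791792992877359
edge normal 17.759545094748262
```

View pics/w2c.png

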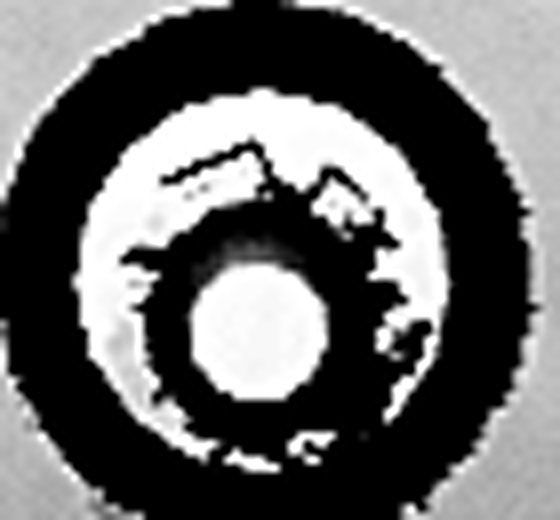

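The hub turn is about +18°, the seat is at (0.547, 0.161, 0.108) and the drive yaw is 18.2°. I'll grasp with tool x along the cog's +x (azimuth 128.6°), so insertion needs tool x at +18° on the hub.

Call:
send_rows:
  plan:
    - [[0,0,0],[0,-0.083,0]]
    - [[0,0,0],[0,-0.083,0]]
    - [[0,0,0],[0,-0.083,0]]
    - [[0,0,0],[0,-0.084,0]]
    - [[-0.19,0.925,0],[0,0,0]]
    - [[-0.19,0.925,0],[0,0,0]]
    - [[-0.19,0.925,0],[0,0,0]]
    - [[-0.19,0.925,0],[0,0,0]]
    - [[-0.19,0.925,0],[0,0,0]]
    - [[-0.19,0.925,0],[0,0,0]]

```text
time: 6.45
tool_pos: [0.4549, -0.0193, 0.1971]
tool_rot: [3.141, 0.001, 0.315]
contact_force: [0.4, 0.1, -0.1]
opening: 0.0916
grip_force: 0.0
```

Call:
send_rows:
  plan:
    - [[-0.19,0.925,0],[0,0,0]]
    - [[-0.19,0.925,0],[0,0,0]]
    - [[-0.19,0.925,0],[0,0,0]]
    - [[-0.19,0.925,0],[0,0,0]]
    - [[-0.19,0.925,0],[0,0,0]]
    - [[-0.19,0.925,0],[0,0,0]]
    - [[-0.19,0.925,0],[0,0,0]]
    - [[0,0,0.5],[0,0,-0.1116]]
    - [[0,0,0.5],[0,0,-0.1116]]
    - [[0,0,0.5],[0,0,-0.1116]]

```text
time: 7.7
tool_pos: [0.4732, -0.183, 0.159]
tool_rot: [-3.141, 0.001, 0.846]
contact_force: [-0.5, 0.4, 0.2]
opening: 0.0917
grip_force: 0.0
```

Call:
send_rows:
  plan:
    - [[0,0,0.5],[0,0,-0.1116]]
    - [[0,0,0.5],[0,0,-0.1116]]
    - [[0,0,0.5],[0,0,-0.1116]]
    - [[0,0,0.5],[0,0,-0.1116]]
    - [[0,0,0.5],[0,0,-0.1116]]
    - [[0,0,0.5],[0,0,-0.1116]]
    - [[0,0,0.5],[0,0,-0.1116]]
    - [[0,0,0.5],[0,0,-0.1116]]
    - [[0,0,0],[0,0,0]]
    - [[0,0,0],[0,0,0]]

```text
time: 8.95
tool_pos: [0.4731, -0.1829, 0.0599]
tool_rot: [-3.141, 0.0, 2.24]
contact_force: [-0.3, 0.4, -0.5]
opening: 0.0917
grip_force: 0.0
```

```bash
python3 - <<'E'
from h import *
s=robot.observe();Rt=R.from_euler("xyz",s["tool_rot"]).as_matrix()
print(s["tool_pos"],np.degrees(s["tool_rot"]),s["qpos"][4:])
print((Rt.T@(np.array([.4741,-.1825,.0125])-s["tool_pos"])/.025).round(3))
E
```

```text
[ 0.473139   -0.18290079  0.05985441] [-1.79988466e+02  1.84322653e-02  1.28325967e+02] [ 0.94097629 -1.18853517]
[-0.011  0.04   1.894]
```

Call:
send_rows:
  plan:
    - [[0,0.04,0.316],[0,0,0]]
    - [[0,0,0.316],[0,0,0]]
    - [[0,0,0.316],[0,0,0]]
    - [[0,0,0.316],[0,0,0]]
    - [[0,0,0.316],[0,0,0]]
    - [[0,0,0.316],[0,0,0]]
    - [[0,0,0],[0,0,0]]
    - [[0,0,0],[0,0,0]]
    - [[0,0,0],[0,0,0]]
    - [[0,0,0],[0,0,0]]

```text
time: 10.2
tool_pos: [0.4736, -0.1822, 0.0125]
tool_rot: [3.141, 0.001, 2.243]
contact_force: [-0.6, 0.1, 0.1]
opening: 0.0919
grip_force: 0.0
```

Call:
send_rows:
  plan:
    - [[0,0,0],[0,0,0]]
    - [[0,0,0],[0,0,0]]
    - [[0,0,0],[0,0,0]]
    - [[0,0,0],[0,0,0]]
    - [[0,0,0],[0,0,0]]
    - [[0,0,0],[0,0,0]]
    - [[0,0,0],[0,0,0]]
    - [[0,0,0],[0,0,0]]
    - [[0,0,0],[0,0,0]]
    - [[0,0,0],[0,0,0]]
  gripper: -1
  force: 40

```text
time: 11.45
tool_pos: [0.4734, -0.1821, 0.0123]
tool_rot: [-3.142, 0.0, 2.243]
contact_force: [0.8, -0.9, -0.1]
opening: 0.0009
grip_force: 0.0
```

The fingers shut on nothing, so I'm looking before I move.

```bash
python3 - <<'E'
from h import *
p,d,K,Rm,t=cam("wrist");np.savez("w3.npz",p=p,d=d,K=K,R=Rm,t=t)
q,d2,K2,R2,t2=cam("top");np.savez("top1.npz",p=q,d=d2,K=K2,R=R2,t=t2)
a=cv2.resize(p,(400,300));b=cv2.resize(q[220:340,290:450],(400,300))
cv2.imwrite("pics/w3.png",np.hstack([cv2.resize(p[100:400,120:520],(400,300)),b]))
E
```

```text
(no output)
```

View pics/w3.png

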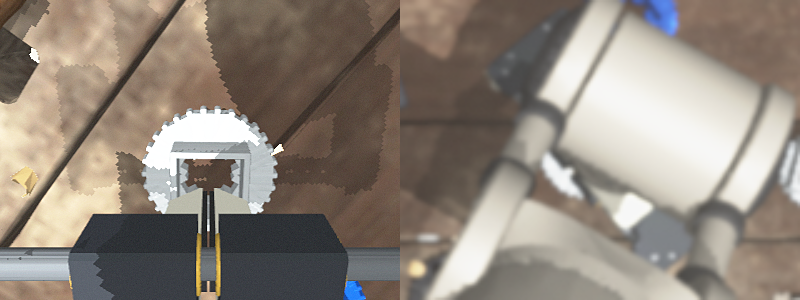

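```bash
python3 - <<'E'
from h import *
W=np.load("w3.npz");K,Rr,t=W["K"],W["R"],W["t"]
f=lambda a,b,z:ray(120+a,100+b,K,Rr,t,z)
s=robot.observe();Rt=R.from_euler("xyz",s["tool_rot"]).as_matrix()
for nm,a,b,z in(("disc top edge",210,107,.01),("disc l",143,174,.01),("disc r",277,174,.01),("boss TL",172,142,.03),("boss TR",250,142,.03),("in TL",180,159,.03),("in TR",240,159,.03)):
    x=f(a,b,z); print(nm,x.round(4),"tool mm",(1000*Rt.T@(x-s["tool_pos"])).round(1))
print(s["tool_pos"])
E
```

```text
disc top edge [ 0.4488 -0.1501  0.01  ] tool mm [40.3  0.7  2.2]
disc l [ 0.443  -0.2058  0.01  ] tool mm [  0.3 -38.5   2.3]
disc r [ 0.5046 -0.1569  0.01  ] tool mm [ 0.3 40.1  2.2]
boss TL [ 0.4422 -0.1732  0.03  ] tool mm [ 26.4 -18.9 -17.8]
boss TR [ 0.4735 -0.1483  0.03  ] tool mm [ 26.4  21.2 -17.8]
in TL [ 0.451 -0.178  0.03 ] tool mm [ 17.1 -15.  -17.8]
in TR [ 0.4755 -0.1586  0.03  ] tool mm [ 17.1  16.3 -17.8]
[ 0.47336957 -0.18210686  0.01224746]
```

```bash
python3 - <<'E'
from h import *
W=np.load("w3.npz");K,Rr,t,d,p=W["K"],W["R"],W["t"],W["d"],W["p"]
P=cloud(d,K,Rr,t);s=robot.observe();Rt=R.from_euler("xyz",s["tool_rot"]).as_matrix()
L=1000*(P-s["tool_pos"])@Rt
for u in(186,200,216,232):
    print(u,[(v,*L[100+v,120+u].round(0).astype(int)) for v in range(150,240,8)])
c=p[230:340,260:400];cv2.imwrite("pics/w3c.png",cv2.resize(c,None,fx=5,fy=5,interpolation=cv2.INTER_CUBIC))
E
```

```text
186 [(150, np.int64(21), np.int64(-12), np.int64(-15)), (158, np.int64(18), np.int64(-12), np.int64(-18)), (166, np.int64(3), np.int64(-14), np.int64(7)), (174, np.int64(-1), np.int64(-14), np.int64(6)), (182, np.int64(-9), np.int64(-14), np.int64(12)), (190, np.int64(-11), np.int64(-14), np.int64(5)), (198, np.int64(11), np.int64(-10), np.int64(-51)), (206, np.int64(11), np.int64(-10), np.int64(-58)), (214, np.int64(84), np.int64(0), np.int64(-198)), (222, np.int64(36), np.int64(-6), np.int64(-115)), (230, np.int64(37), np.int64(-6), np.int64(-120)), (238, np.int64(36), np.int64(-6), np.int64(-122))]
200 [(150, np.int64(21), np.int64(-5), np.int64(-14)), (158, np.int64(18), np.int64(-5), np.int64(-19)), (166, np.int64(2), np.int64(-5), np.int64(10)), (174, np.int64(-3), np.int64(-5), np.int64(10)), (182, np.int64(-9), np.int64(-5), np.int64(11)), (190, np.int64(11), np.int64(-4), np.int64(-42)), (198, np.int64(10), np.int64(-4), np.int64(-50)), (206, np.int64(11), np.int64(-4), np.int64(-58)), (214, np.int64(11), np.int64(-4), np.int64(-65)), (222, np.int64(11), np.int64(-4), np.int
[... 598 characters left out ...]
)), (230, np.int64(10), np.int64(3), np.int64(-76)), (238, np.int64(34), np.int64(2), np.int64(-120))]
232 [(150, np.int64(21), np.int64(12), np.int64(-15)), (158, np.int64(18), np.int64(12), np.int64(-19)), (166, np.int64(3), np.int64(14), np.int64(8)), (174, np.int64(-1), np.int64(14), np.int64(5)), (182, np.int64(-9), np.int64(14), np.int64(11)), (190, np.int64(-11), np.int64(14), np.int64(5)), (198, np.int64(11), np.int64(10), np.int64(-50)), (206, np.int64(10), np.int64(10), np.int64(-57)), (214, np.int64(37), np.int64(6), np.int64(-112)), (222, np.int64(36), np.int64(6), np.int64(-115)), (230, np.int64(36), np.int64(5), np.int64(-119)), (238, np.int64(36), np.int64(5), np.int64(-122))]
```

View pics/w3c.png

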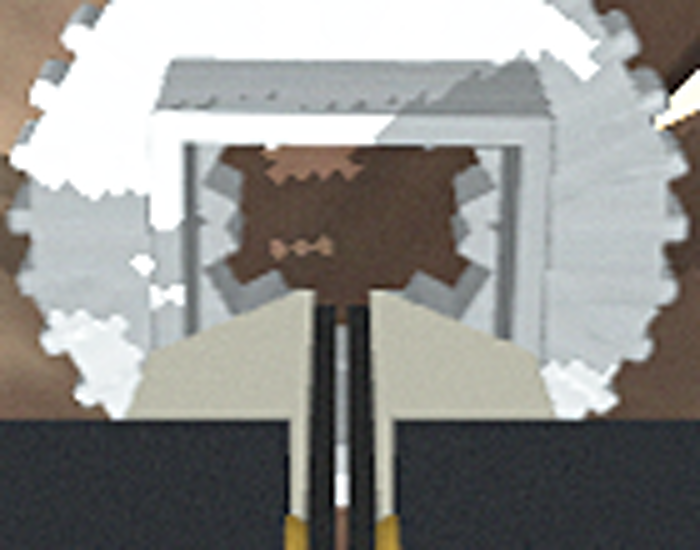

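Depth shows the closed fingertips about 41 mm behind the reported TCP, above the boss, which is why they missed. The cog hasn't moved. I'll open again and check whether finger reach changes with opening.

Call:
send_rows:
  plan:
    - [[0,0,0],[0,0,0]]
    - [[0,0,0],[0,0,0]]
    - [[0,0,0],[0,0,0]]
    - [[0,0,0],[0,0,0]]
    - [[0,0,0],[0,0,0]]
    - [[0,0,0],[0,0,0]]
    - [[0,0,0],[0,0,0]]
    - [[0,0,0],[0,0,0]]
    - [[0,0,0],[0,0,0]]
    - [[0,0,0],[0,0,0]]
  gripper: 1

```text
time: 12.8
tool_pos: [0.4734, -0.1821, 0.0122]
tool_rot: [-3.142, 0.0, 2.243]
contact_force: [0.5, 0.8, 0.0]
opening: 0.0911
grip_force: 0.0
```

```bash
python3 - <<'E'
from h import *
s=robot.observe();p,d,K,Rm,t=cam("wrist");np.savez("w4.npz",p=p,d=d,K=K,R=Rm,t=t)
P=cloud(d,K,Rm,t);Rt=R.from_euler("xyz",s["tool_rot"]).as_matrix()
L=1000*(P-s["tool_pos"])@Rt
m=(d>0)&(L[...,2]<-25)&(L[...,0]<25)&(L[...,0]>0)
for a in range(-80,80,10):
    k=m&(L[...,1]>=a)&(L[...,1]<a+10)
    if k.any(): print(a,k.sum(),"z max",np.percentile(L[k][:,2],98).round(1),"x",np.median(L[k][:,0]).round(1))
cv2.imwrite("pics/w4.png",p[100:400])
print(s["opening"])
E
```

```text
-80 682 z max -128.1 x 21.0
-70 1794 z max -56.5 x 20.1
-60 3490 z max -47.8 x 19.1
-50 4982 z max -44.5 x 12.1
-40 1015 z max -121.9 x 24.6
-30 1080 z max -121.9 x 24.6
-20 887 z max -121.8 x 24.6
-10 1089 z max -121.9 x 24.5
0 1326 z max -121.9 x 24.2
10 1408 z max -122.0 x 24.3
20 1554 z max -122.1 x 24.2
30 1632 z max -122.1 x 24.3
40 5263 z max -44.3 x 15.3
50 3330 z max -48.8 x 21.6
60 1481 z max -61.3 x 21.9
70 41 z max -128.0 x 22.1
0.09112429440894441
```

View pics/w4.png

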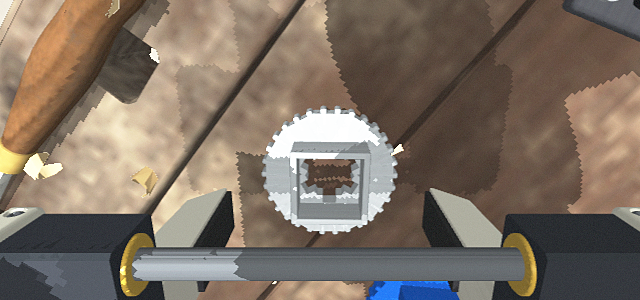

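Open or closed, the tips sit at about -42 mm in tool z. The view shows the boss centred at (330,185) between the open fingers. I'll correct for this and descend a further 38 mm while watching the force.

Call:
send_rows:
  plan:
    - [[0,0.03,0.15],[0,0,0]]
    - [[0,0,0.15],[0,0,0]]
    - [[0,0,0.15],[0,0,0]]
    - [[0,0,0.15],[0,0,0]]
    - [[0,0,0.15],[0,0,0]]
    - [[0,0,0.15],[0,0,0]]
    - [[0,0,0.15],[0,0,0]]
    - [[0,0,0.15],[0,0,0]]
    - [[0,0,0],[0,0,0]]
    - [[0,0,0],[0,0,0]]

```text
time: 14.1
tool_pos: [0.474, -0.1817, -0.0177]
tool_rot: [3.142, 0.0, 2.243]
contact_force: [-0.2, 0.4, 0.2]
opening: 0.0919
grip_force: 0.0
```

Call:
send_rows:
  plan:
    - [[0,0,0.1],[0,0,0]]
    - [[0,0,0.1],[0,0,0]]
    - [[0,0,0.1],[0,0,0]]
    - [[0,0,0],[0,0,0]]
    - [[0,0,0],[0,0,0]]
    - [[0,0,0],[0,0,0]]
    - [[0,0,0],[0,0,0]]
    - [[0,0,0],[0,0,0]]
    - [[0,0,0],[0,0,0]]
    - [[0,0,0],[0,0,0]]

```text
time: 15.35
tool_pos: [0.474, -0.1816, -0.0252]
tool_rot: [-3.142, 0.0, 2.243]
contact_force: [0.1, -0.0, 0.7]
opening: 0.0917
grip_force: 0.0
```

Call:
send_rows:
  plan:
    - [[0,0,0],[0,0,0]]
    - [[0,0,0],[0,0,0]]
    - [[0,0,0],[0,0,0]]
    - [[0,0,0],[0,0,0]]
    - [[0,0,0],[0,0,0]]
    - [[0,0,0],[0,0,0]]
    - [[0,0,0],[0,0,0]]
    - [[0,0,0],[0,0,0]]
    - [[0,0,0],[0,0,0]]
    - [[0,0,0],[0,0,0]]
  gripper: -1
  force: 40

```text
time: 16.6
tool_pos: [0.474, -0.1816, -0.0252]
tool_rot: [-3.142, 0.0, 2.243]
contact_force: [0.6, 0.8, -0.9]
opening: 0.0415
grip_force: 39.9
```

Gripped at 41.5 mm, with the cog underside at tool z = -25.2 mm. Next I lift, turn back to the drive's yaw, cross over and tilt.

Call:
send_rows:
  plan:
    - [[0,0,-0.9],[0,0,0]]
    - [[0,0,-0.9],[0,0,0]]
    - [[0,0,-0.9],[0,0,0]]
    - [[0,0,-0.9],[0,0,0.1116]]
    - [[0,0,-0.9],[0,0,0.1116]]
    - [[0,0,-0.9],[0,0,0.1116]]
    - [[0,0,-0.9],[0,0,0.1116]]
    - [[0,0,-0.9],[0,0,0.1116]]
    - [[0,0,-0.9],[0,0,0.1116]]
    - [[0,0,-0.9],[0,0,0.1116]]

```text
time: 17.85
tool_pos: [0.4734, -0.1813, 0.1999]
tool_rot: [-3.14, 0.0, 1.01]
contact_force: [0.0, -0.3, -2.5]
opening: 0.0418
grip_force: 39.9
```

Call:
send_rows:
  plan:
    - [[0,0,0],[0,0,0.1116]]
    - [[0,0,0],[0,0,0.1116]]
    - [[0,0,0],[0,0,0.1116]]
    - [[0,0,0],[0,0,0.1096]]
    - [[0.27,-0.97,0],[0,0,0]]
    - [[0.27,-0.97,0],[0,0,0]]
    - [[0.27,-0.97,0],[0,0,0]]
    - [[0.27,-0.97,0],[0,0,0]]
    - [[0.27,-0.97,0],[0,0,0]]
    - [[0.27,-0.97,0],[0,0,0]]

```text
time: 19.1
tool_pos: [0.4663, -0.0298, 0.1992]
tool_rot: [-3.141, 0.001, 0.318]
contact_force: [1.0, 0.4, -2.8]
opening: 0.0418
grip_force: 39.9
```

Call:
send_rows:
  plan:
    - [[0.27,-0.97,0],[0,0,0]]
    - [[0.27,-0.97,0],[0,0,0]]
    - [[0.27,-0.97,0],[0,0,0]]
    - [[0.27,-0.97,0],[0,0,0]]
    - [[0.27,-0.97,0],[0,0,0]]
    - [[0.27,-0.97,0],[0,0,0]]
    - [[0,0,0],[0,0.11,0]]
    - [[0,0,0],[0,0.11,0]]
    - [[0,0,0],[0,0.113,0]]
    - [[0,0,0],[0,0,0]]

```text
time: 20.35
tool_pos: [0.4538, 0.1199, 0.1956]
tool_rot: [-3.138, -0.515, 0.315]
contact_force: [0.0, -0.2, -2.2]
opening: 0.0416
grip_force: 39.9
```

```bash
cat >> h.py <<'E'
SEAT=np.array([.547,.1612,.1079]); YAW=np.radians(18.2)
HZ=np.array([-.5*np.cos(YAW),-.5*np.sin(YAW),np.sqrt(.75)]); HX=np.array([np.cos(YAW)*np.sqrt(.75),np.sin(YAW)*np.sqrt(.75),.5]); HY=np.cross(HZ,HX)
def todo(h,a=18.,off=np.array([0,0,-.0252])):
    "shift (rows units, current tool axes) and turn (units) to bring cog underside to height h on hub axis"
    s=robot.observe();Rt=R.from_euler("xyz",s["tool_rot"]).as_matrix();a=np.radians(a)
    x=HX*np.cos(a)+HY*np.sin(a);G=np.c_[x,np.cross(-HZ,x),-HZ]
    rv=R.from_matrix(Rt.T@G).as_rotvec()/(np.pi/2)
    tcp=SEAT+h*HZ-G@off
    print("shift(old axes)",(Rt.T@(tcp-s["tool_pos"])/.025).round(3),"shift(new axes)",(G.T@(tcp-s["tool_pos"])/.025).round(3),"turn",rv.round(4),"q",s["qpos"].round(2),"F",s["contact_force"].round(1),"op",s["opening"])
E
python3 -c "
from h import *
todo(.075)"
```

```text
shift(old axes) [ 1.784 -0.401  3.06 ] shift(new axes) [1.797 0.159 3.074] turn [-0.0024  0.0052 -0.2014] q [-0.04 -0.05  2.12  0.31  0.61  1.  ] F [ 0.  -0.2 -2.2] op 0.041625571382279056
```

Call:
send_rows:
  plan:
    - [[0,0,0],[-0.001,0.0026,-0.1]]
    - [[0,0,0],[-0.001,0.0026,-0.101]]
    - [[0.6,0.05,0],[0,0,0]]
    - [[0.6,0.05,0],[0,0,0]]
    - [[0.6,0.05,0],[0,0,0]]
    - [[0,0,0.75],[0,0,0]]
    - [[0,0,0.75],[0,0,0]]
    - [[0,0,0.75],[0,0,0]]
    - [[0,0,0.75],[0,0,0]]
    - [[0,0,0],[0,0,0]]

```text
time: 21.6
tool_pos: [0.5288, 0.1539, 0.1559]
tool_rot: [2.962, -0.499, 0.679]
contact_force: [0.2, -0.2, -1.8]
opening: 0.0416
grip_force: 39.9
```

```bash
python3 - <<'E'
from h import *
todo(.075)
p,d,K,Rm,t=cam("wrist");np.savez("w5.npz",p=p,d=d,K=K,R=Rm,t=t)
q,d,K,Rm,t=cam("scene")
a=cv2.resize(p[120:330,190:470],(400,300));b=cv2.resize(q[230:350,150:310],(400,300),interpolation=cv2.INTER_CUBIC)
cv2.imwrite("pics/w5.png",np.hstack([a,b]))
E
```

```text
shift(old axes) [-0.254 -0.134  0.06 ] shift(new axes) [-0.254 -0.134  0.061] turn [ 0.0011 -0.0023  0.0011] q [0.06 0.16 2.03 0.29 0.46 0.76] F [ 0.2 -0.2 -1.8] op 0.04164760895186286
```

Call:
send_rows:
  plan:
    - [[-0.125,-0.065,0.03],[0.001,-0.002,0.001]]
    - [[-0.125,-0.065,0.03],[0,0,0]]
    - [[0,0,0],[0,0,0]]
    - [[0,0,0],[0,0,0]]
    - [[0,0,0],[0,0,0]]
    - [[0,0,0],[0,0,0]]
    - [[0,0,0],[0,0,0]]
    - [[0,0,0],[0,0,0]]
    - [[0,0,0],[0,0,0]]
    - [[0,0,0],[0,0,0]]

```text
time: 22.95
tool_pos: [0.5236, 0.1531, 0.1526]
tool_rot: [2.962, -0.499, 0.678]
contact_force: [0.4, 0.8, -3.1]
opening: 0.0417
grip_force: 39.9
```

```bash
python3 - <<'E'
from h import *
todo(.04)
E
```

```text
shift(old axes) [-0.033 -0.029  1.451] shift(new axes) [-0.028 -0.026  1.451] turn [ 0.0017 -0.0025  0.0001] q [0.06 0.16 2.05 0.3  0.44 0.76] F [ 0.4  0.8 -3.1] op 0.041697679168611494
```

Call:
send_rows:
  plan:
    - [[-0.03,-0.028,0],[0.0015,-0.0025,0]]
    - [[0,0,0.22],[0,0,0]]
    - [[0,0,0.22],[0,0,0]]
    - [[0,0,0.22],[0,0,0]]
    - [[0,0,0.22],[0,0,0]]
    - [[0,0,0.22],[0,0,0]]
    - [[0,0,0.22],[0,0,0]]
    - [[0,0,0.22],[0,0,0]]
    - [[0,0,0],[0,0,0]]
    - [[0,0,0],[0,0,0]]

```text
time: 24.2
tool_pos: [0.541, 0.1592, 0.1188]
tool_rot: [2.965, -0.496, 0.677]
contact_force: [-0.0, -0.2, -3.4]
opening: 0.0418
grip_force: 39.9
```

```bash
python3 - <<'E'
from h import *
todo(.0)
print(robot.observe()["torque"])
E
```

```text
shift(old axes) [1.000e-03 1.000e-03 1.512e+00] shift(new axes) [1.000e-03 1.000e-03 1.512e+00] turn [ 0.0002 -0.      0.0001] q [0.07 0.25 2.05 0.35 0.36 0.71] F [-0.  -0.2 -3.4] op 0.041810432057402334
[-0.14864824  0.52596949 -0.00637316]
```

Call:
send_rows:
  plan:
    - [[0,0,0.2],[0,0,0]]
    - [[0,0,0.15],[0,0,0]]
    - [[0,0,0.1],[0,0,0]]
    - [[0,0,0.1],[0,0,0]]
    - [[0,0,0.1],[0,0,0]]
    - [[0,0,0.1],[0,0,0]]
    - [[0,0,0],[0,0,0]]
    - [[0,0,0],[0,0,0]]
    - [[0,0,0],[0,0,0]]
    - [[0,0,0],[0,0,0]]

```text
time: 25.45
tool_pos: [0.5497, 0.1623, 0.1023]
tool_rot: [2.965, -0.495, 0.677]
contact_force: [0.5, 5.0, -5.8]
opening: 0.0415
grip_force: 39.9
```

```bash
python3 - <<'E'
from h import *
todo(.0)
s=robot.observe();print(s["torque"],s["qpos"][4])
E
```

```text
shift(old axes) [0.009 0.012 0.758] shift(new axes) [0.009 0.012 0.758] turn [-0.0001  0.0002  0.0001] q [0.08 0.29 2.04 0.39 0.32 0.68] F [ 0.5  5.  -5.8] op 0.04152583619322829
[0.4928522  0.64946971 0.52802411] 0.31803870061162487
```

Call:
send_rows:
  plan:
    - [[0,-0.02,0],[0,0,-0.01]]
    - [[0,0,0.1],[0,0,0]]
    - [[0,0,0.1],[0,0,0]]
    - [[0,0,0.1],[0,0,0]]
    - [[0,0,0.1],[0,0,0]]
    - [[0,0,0],[0,0,0]]
    - [[0,0,0],[0,0,0]]
    - [[0,0,0],[0,0,0]]
    - [[0,0,0],[0,0,0]]
    - [[0,0,0],[0,0,0]]

```text
time: 26.7
tool_pos: [0.5543, 0.1641, 0.0938]
tool_rot: [2.956, -0.493, 0.694]
contact_force: [0.4, 0.9, -3.5]
opening: 0.0413
grip_force: 39.9
```

```bash
python3 - <<'E'
from h import *
todo(.0)
s=robot.observe();print(s["torque"],s["qpos"][4])
E
```

```text
shift(old axes) [0.001 0.021 0.363] shift(new axes) [0.001 0.021 0.363] turn [ 0.0002 -0.      0.0101] q [0.08 0.32 2.04 0.41 0.3  0.64] F [ 0.4  0.9 -3.5] op 0.04131210514053052
[-0.1999625   0.50082253 -0.03259746] 0.2966854110365263
```

Contact cleared, with 9 mm to go. Joint 5 is near its lower limit, so I'm easing the tilt by 1.5°, well within the bore's play, and continuing.

Call:
send_rows:
  plan:
    - [[-0.013,0,0],[0,-0.008,0]]
    - [[-0.013,0,0.05],[0,-0.008,0]]
    - [[0,0,0.06],[0,0,0]]
    - [[0,0,0.06],[0,0,0]]
    - [[0,0,0.06],[0,0,0]]
    - [[0,0,0.06],[0,0,0]]
    - [[0,0,0],[0,0,0]]
    - [[0,0,0],[0,0,0]]
    - [[0,0,0],[0,0,0]]
    - [[0,0,0],[0,0,0]]

```text
time: 27.95
tool_pos: [0.5572, 0.1648, 0.0871]
tool_rot: [2.959, -0.468, 0.689]
contact_force: [-0.1, -0.1, -2.9]
opening: 0.0416
grip_force: 39.9
```

```bash
python3 - <<'E'
from h import *
todo(.0)
s=robot.observe();print(s["torque"],s["qpos"][4])
E
```

```text
shift(old axes) [0.037 0.021 0.072] shift(new axes) [0.035 0.021 0.072] turn [0.0003 0.016  0.0101] q [0.09 0.33 2.02 0.32 0.31 0.74] F [-0.1 -0.1 -2.9] op 0.04161233388655837
[-0.15961532  0.54953062  0.02339647] 0.3122950818347558
```

Call:
send_rows:
  plan:
    - [[0.02,0,0.02],[0,0.008,0]]
    - [[0,0,0.02],[0,0,0]]
    - [[0,0,0.02],[0,0,0]]
    - [[0,0,0.02],[0,0,0]]
    - [[0,0,0.02],[0,0,0]]
    - [[0,0,0.02],[0,0,0]]
    - [[0,0,0],[0,0,0]]
    - [[0,0,0],[0,0,0]]
    - [[0,0,0],[0,0,0]]
    - [[0,0,0],[0,0,0]]

```text
time: 29.2
tool_pos: [0.5588, 0.1655, 0.0849]
tool_rot: [2.957, -0.48, 0.692]
contact_force: [-4.6, -3.5, 3.1]
opening: 0.0415
grip_force: 39.9
```

```bash
python3 - <<'E'
from h import *
todo(.0)
s=robot.observe();print(s["torque"],s["qpos"][4])
E
```

```text
shift(old axes) [ 0.017  0.022 -0.04 ] shift(new axes) [ 0.018  0.022 -0.04 ] turn [0.0003 0.0079 0.0101] q [0.09 0.34 2.03 0.38 0.29 0.68] F [-4.6 -3.5  3.1] op 0.04152143708031075
[-0.31113987  0.69704695 -0.04227138] 0.2913912141880739
```

Call:
send_rows:
  plan:
    - [[0.005,0,0.02],[0,0.002,0]]
    - [[0,0,0.02],[0,0,0]]
    - [[0,0,0.02],[0,0,0]]
    - [[0,0,0],[0,0,0]]
    - [[0,0,0],[0,0,0]]
    - [[0,0,0],[0,0,0]]
    - [[0,0,0],[0,0,0]]
    - [[0,0,0],[0,0,0]]
    - [[0,0,0],[0,0,0]]
    - [[0,0,0],[0,0,0]]

```text
time: 30.45
tool_pos: [0.559, 0.1656, 0.0847]
tool_rot: [2.957, -0.484, 0.693]
contact_force: [-17.8, -8.3, 19.3]
opening: 0.042
grip_force: 40.0
```

```bash
python3 - <<'E'
from h import *
todo(.0)
s=robot.observe();print(s["torque"],s["qpos"][4])
E
```

```text
shift(old axes) [ 0.014  0.021 -0.05 ] shift(new axes) [ 0.015  0.021 -0.05 ] turn [0.0004 0.0055 0.0102] q [0.09 0.34 2.03 0.39 0.29 0.66] F [-17.8  -8.3  19.3] op 0.042026884121078426
[-0.66788229  1.22776326 -0.15131546] 0.28605278373356574
```

It's home: about 27 N axial with no further travel. Now I ease off, release and retreat along the axis.

Call:
send_rows:
  plan:
    - [[0,0,-0.03],[0,0,0]]
    - [[0,0,0],[0,0,0]]
    - [[0,0,0],[0,0,0]]
    - [[0,0,0],[0,0,0]]
    - [[0,0,0],[0,0,0]]
    - [[0,0,0],[0,0,0]]
    - [[0,0,0],[0,0,0]]
    - [[0,0,0],[0,0,0]]
    - [[0,0,0],[0,0,0]]
    - [[0,0,0],[0,0,0]]
  gripper: 0.6

```text
time: 31.7
tool_pos: [0.5594, 0.1657, 0.0841]
tool_rot: [2.957, -0.483, 0.692]
contact_force: [-0.2, -0.2, 0.2]
opening: 0.0735
grip_force: 0.0
```

Call:
send_rows:
  plan:
    - [[0,0,-0.3],[0,0,0]]
    - [[0,0,-0.4],[0,0,0]]
    - [[0,0,-0.4],[0,0,0]]
    - [[0,0,-0.4],[0,0,0]]
    - [[0,0,-0.4],[0,0,0]]
    - [[0,0,-0.4],[0,0,0]]
    - [[0,0,-0.4],[0,0,0]]
    - [[0,0,-0.4],[0,0,0]]
    - [[0,0,-0.4],[0,0,0]]
    - [[0,0,0],[0,0,0]]

```text
time: 32.95
tool_pos: [0.5185, 0.1525, 0.1612]
tool_rot: [2.956, -0.485, 0.693]
contact_force: [0.9, 0.8, -0.3]
opening: 0.0734
grip_force: 0.0
```

```bash
python3 - <<'E'
from h import *
s=robot.observe();print(s["tool_pos"],s["contact_force"])
p,d,K,Rm,t=cam("wrist");np.savez("w6.npz",p=p,d=d,K=K,R=Rm,t=t)
q,d2,K2,R2,t2=cam("scene")
P=cloud(d,K,Rm,t)-SEAT
hgt=1000*P@HZ; r=1000*np.hypot(P@HX,P@HY); az=np.degrees(np.arctan2(P@HY,P@HX))
m=(d>0)&(r>31)&(r<37)&(hgt<40)&(hgt>-20)
for a in range(-180,180,45):
    k=m&(az>=a)&(az<a+45); print("disc",a,k.sum(),np.median(hgt[k]).round(1) if k.any() else None)
m=(d>0)&(r>18.5)&(r<20.5)&(hgt<45)&(hgt>22);print("boss top",m.sum(),np.median(hgt[m]) if m.any() else None)
a=cv2.resize(p[60:360,120:520],(400,300));b=cv2.resize(q[230:350,150:310],(400,300),interpolation=cv2.INTER_CUBIC)
cv2.imwrite("pics/w6.png",np.hstack([a,b]))
E
```

```text
[0.51853907 0.15248713 0.16120572] [ 0.87209278  0.77917594 -0.27350177]
disc -180 249 10.0
disc -135 201 9.8
disc -90 296 9.8
disc -45 360 9.8
disc 0 392 9.8
disc 45 332 10.0
disc 90 302 10.0
disc 135 172 9.9
boss top 400 29.525785890233223
```

View pics/w6.png

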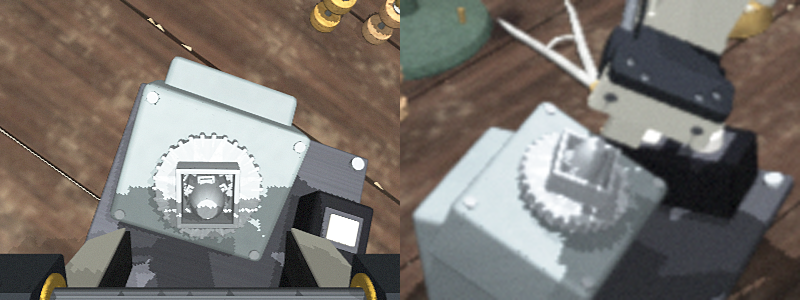

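The cog is seated squarely: disc face 10 mm and boss top 29.5 mm above the shoulder, even all round. The picture shows it on the hub with the boss outward, and the keys at the right. Next, back off, shut the fingers and straighten the tool.

Call:
send_rows:
  plan:
    - [[0,0,-0.6],[0,0,0]]
    - [[0,0,-0.6],[0,0,0]]
    - [[0,0,-0.6],[0,0,0]]
    - [[0,0,0],[0,0,0.105]]
    - [[0,0,0],[0,0,0.105]]
    - [[0,0,0],[0,-0.1,0]]
    - [[0,0,0],[0,-0.1,0]]
    - [[0,0,0],[0,-0.11,0]]
    - [[0,0,0],[0,0,0]]
    - [[0,0,0],[0,0,0]]
  gripper: -1

```text
time: 34.3
tool_pos: [0.4967, 0.1458, 0.1984]
tool_rot: [3.139, -0.028, 0.317]
contact_force: [-0.3, -0.6, -0.5]
opening: 0.0004
grip_force: 0.0
```

```bash
cat >> h.py <<'E'
def down(tgt,yaw):
    s=robot.observe();Rt=R.from_euler("xyz",s["tool_rot"]);G=R.from_euler("xyz",[180,0,yaw],degrees=True)
    print(s["tool_pos"],"turn",((Rt.inv()*G).as_rotvec()/(np.pi/2)).round(4),"shift old",(Rt.inv().apply(tgt-s["tool_pos"])/.025).round(3),"new",(G.inv().apply(tgt-s["tool_pos"])/.025).round(3),s["qpos"].round(2),s["opening"])
E
python3 - <<'E'
from h import *
# run key refined from last wrist view? use top estimate
down(np.array([.552,.0202,.06]),-62)
E
```

```text
[0.49665075 0.14581925 0.19843073] turn [-0.0112 -0.0159  0.8903] shift old [0.385 5.451 5.563] new [5.476 0.404 5.537] [0.14 0.3  1.55 0.   1.26 1.39] 0.0004296516599599282
```

Call:
send_rows:
  plan:
    - [[0,0,0],[0,-0.018,0]]
    - [[0,0,0],[0,0,0.111]]
    - [[0,0,0],[0,0,0.111]]
    - [[0,0,0],[0,0,0.111]]
    - [[0,0,0],[0,0,0.111]]
    - [[0,0,0],[0,0,0.111]]
    - [[0,0,0],[0,0,0.111]]
    - [[0,0,0],[0,0,0.111]]
    - [[0,0,0],[0,0,0.111]]
    - [[0,0,0],[0,0,0]]

```text
time: 35.55
tool_pos: [0.4969, 0.1456, 0.1999]
tool_rot: [3.141, -0.003, -1.077]
contact_force: [0.6, 0.6, 0.2]
opening: 0.0004
grip_force: 0.0
```

Call:
send_rows:
  plan:
    - [[0.78,0.06,0],[0,0,0]]
    - [[0.78,0.06,0],[0,0,0]]
    - [[0.78,0.06,0],[0,0,0]]
    - [[0.78,0.06,0],[0,0,0]]
    - [[0.78,0.06,0],[0,0,0]]
    - [[0.78,0.06,0],[0,0,0]]
    - [[0.78,0.06,0],[0,0,0]]
    - [[0,0,0],[0,0,0]]
    - [[0,0,0],[0,0,0]]
    - [[0,0,0],[0,0,0]]

```text
time: 36.8
tool_pos: [0.5523, 0.0211, 0.1999]
tool_rot: [3.141, -0.003, -1.078]
contact_force: [-0.7, 0.2, 0.1]
opening: 0.0005
grip_force: 0.0
```

```bash
python3 - <<'E'
from h import *
p,d,K,Rm,t=cam("wrist")
P=cloud(d,K,Rm,t); h=cv2.cvtColor(p,cv2.COLOR_BGR2HSV)
m=((h[...,1]<50)&(h[...,2]>140)&(abs(P[...,2]-.07)<.006)).astype(np.uint8)
n,l,st,ce=cv2.connectedComponentsWithStats(m)
for i in range(1,n):
    if st[i,4]>150: print("hi",st[i],np.median(P[l==i],0).round(4),P[l==i].min(0).round(3),P[l==i].max(0).round(3))
down(np.array([.552,.0202,.04]),-62)
np.savez("w7.npz",p=p,d=d,K=K,R=Rm,t=t)
E
```

```text
hi [314 206  28  29 615] [0.5527 0.0202 0.0707] [0.54  0.008 0.064] [0.565 0.033 0.073]
[0.55232546 0.02113539 0.19994305] turn [ 0.0006 -0.0018  0.0027] shift old [0.009 0.023 6.398] new [0.027 0.029 6.398] [-0.1   0.38  1.43 -0.    1.33  2.55] 0.0004970839343555199
```

Call:
send_rows:
  plan:
    - [[0.02,0.02,0.8],[0,0,0]]
    - [[0,0,0.8],[0,0,0]]
    - [[0,0,0.8],[0,0,0]]
    - [[0,0,0.8],[0,0,0]]
    - [[0,0,0.8],[0,0,0]]
    - [[0,0,0.8],[0,0,0]]
    - [[0,0,0.8],[0,0,0]]
    - [[0,0,0.7],[0,0,0]]
    - [[0,0,0],[0,0,0]]
    - [[0,0,0],[0,0,0]]

```text
time: 38.1
tool_pos: [0.5528, 0.0196, 0.0431]
tool_rot: [3.141, -0.003, -1.078]
contact_force: [-0.3, -0.4, 0.3]
opening: 0.0004
grip_force: 0.0
```

Call:
send_rows:
  plan:
    - [[0,0,0.08],[0,0,0]]
    - [[0,0,0.08],[0,0,0]]
    - [[0,0,0.08],[0,0,0]]
    - [[0,0,0.08],[0,0,0]]
    - [[0,0,0.08],[0,0,0]]
    - [[0,0,0.08],[0,0,0]]
    - [[0,0,0.08],[0,0,0]]
    - [[0,0,0],[0,0,0]]
    - [[0,0,0],[0,0,0]]
    - [[0,0,0],[0,0,0]]

```text
time: 39.35
tool_pos: [0.5524, 0.0193, 0.0283]
tool_rot: [3.141, -0.003, -1.079]
contact_force: [0.5, -0.1, 0.5]
opening: 0.0006
grip_force: 0.0
```

Call:
send_rows:
  plan:
    - [[0,0.02,0.06],[0,0,0]]
    - [[0,0,0.06],[0,0,0]]
    - [[0,0,0.06],[0,0,0]]
    - [[0,0,0.06],[0,0,0]]
    - [[0,0,0.06],[0,0,0]]
    - [[0,0,0],[0,0,0]]
    - [[0,0,0],[0,0,0]]
    - [[0,0,0],[0,0,0]]
    - [[0,0,0],[0,0,0]]
    - [[0,0,0],[0,0,0]]

```text
time: 40.6
tool_pos: [0.5524, 0.019, 0.0233]
tool_rot: [-3.141, -0.004, -1.079]
contact_force: [-4.9, 1.6, 21.1]
opening: 0.0004
grip_force: 10.6
```

Call:
send_rows:
  plan:
    - [[0,0,0.03],[0,0,0]]
    - [[0,0,0.03],[0,0,0]]
    - [[0,0,0.03],[0,0,0]]
    - [[0,0,0],[0,0,0]]
    - [[0,0,0],[0,0,0]]
    - [[0,0,0],[0,0,0]]
    - [[0,0,0],[0,0,0]]
    - [[0,0,0],[0,0,0]]
    - [[0,0,0],[0,0,0]]
    - [[0,0,0],[0,0,0]]

```text
time: 41.85
tool_pos: [0.5526, 0.019, 0.0231]
tool_rot: [-3.14, -0.005, -1.078]
contact_force: [-11.3, 2.3, 36.6]
opening: 0.0002
grip_force: 18.9
```

Call:
send_rows:
  plan:
    - [[0,0,-0.1],[0,0,0]]
    - [[0,0,-0.4],[0,0,0]]
    - [[0,0,-0.8],[0,0,0]]
    - [[0,0,-0.8],[0,0,0]]
    - [[0,0,-0.8],[0,0,0]]
    - [[0,0,-0.8],[0,0,0]]
    - [[0,0,-0.8],[0,0,0]]
    - [[0,0,-0.8],[0,0,0]]
    - [[0,0,-0.8],[0,0,0]]
    - [[0,0,0],[0,0,0]]

```text
time: 43.1
tool_pos: [0.5526, 0.0193, 0.1721]
tool_rot: [-3.141, -0.004, -1.079]
contact_force: [-0.4, 0.2, -1.0]
opening: 0.0004
grip_force: 0.0
```

```bash
python3 - <<'E'
from h import *
p,d,K,Rm,t=cam("wrist");P=cloud(d,K,Rm,t);c,s=np.cos(YAW),np.sin(YAW)
def med(P,x,y,r=.006):
    m=(np.hypot(P[...,0]-x,P[...,1]-y)<r)&(P[...,2]>.03)&(P[...,2]<.1);return m.sum(),np.median(P[m][:,2]).round(4) if m.any() else None
w7=np.load("w7.npz");P0=cloud(w7["d"],w7["K"],w7["R"],w7["t"])
for nm,x,y in(("run",.5527,.0202),("set",.5527+.048*c,.0202+.048*s),("box",.5527+.024*c+.026*s,.0202+.024*s-.026*c)): print(nm,"before",med(P0,x,y),"after",med(P,x,y))
p,d,K,Rm,t=cam("top");P=cloud(d,K,Rm,t)
T=np.load("topP.npy")
for nm,x,y in(("run",.5527,.0202),("set",.5527+.048*c,.0202+.048*s)): print(nm,"top before",med(T,x,y),"after",med(P,x,y))
print(robot.observe()["contact_force"])
E
```

```text
run before (np.int64(132), np.float64(0.0709)) after (np.int64(144), np.float64(0.063))
set before (np.int64(126), np.float64(0.0627)) after (np.int64(152), np.float64(0.0709))
box before (np.int64(154), np.float64(0.0567)) after (np.int64(187), np.float64(0.0568))
run top before (np.int64(29), np.float64(0.0713)) after (np.int64(2), np.float64(0.0635))
set top before (np.int64(26), np.float64(0.0626)) after (np.int64(0), None)
[-0.61468452 -1.19302709 -0.01726284]
```

The run key is down 8 mm and the set key has risen 8 mm. The cog hasn't been touched since I measured it home, so I'm handing in.

```bash
python3 -c "
from cell import robot
print(robot.hand_in())"
```

```text
the job is handed in; nothing more can be done
None
```

I seated the large cog fully home on the hub, boss outward and wide slot on the master spline, and let it go; the run key then went down 8 mm, the set key popped up 8 mm, and I handed in at about 43 s. My first grip closed on air because the fingertips sit about 41 mm short of the reported tool point, so I corrected for that and re-gripped.

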